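# Tighten the slotted cam screw of a tube clamp

### The arm

A 6-joint arm with a two-finger parallel gripper is mounted at the origin on a cart in front of the work surface, level with it; the furniture and walls round the work are solid. World frame = base frame: x ahead of the robot, y to its left, z up, the work surface at z = 0. Lengths are in m, angles in rad, forces in N, time in s.
With the tool pointing down it reaches from about 0.375 to 0.925 m from the base axis. Payload 5.7 kg.
Tool frame: the origin (TCP) lies midway between the tips of the shut fingers; the grasp point (between the pads) lies 19 mm behind it; z points along the fingers, y is the line along which they close (so a half turn about z gives the same grasp; the last joint's range is limited). The gripper opens to 88 mm and grips with 3 to 60 N. Pads are 20 mm wide; open, the fingers measure 115 mm over their backs; the gripper's body (75 mm by 178 mm) begins 61 mm behind the grasp point.
Start: joints at [-1.328, 0.359, 1.51, -0, 1.272, -0.115], TCP at [0.21, -0.562, 0.223] pointing down, gripper open.
Joint ranges: [-2.97, 2.97], [-1.01, 2.36], [0.21, 2.38], [-0.96, 4.11], [0.2, 2.71], [-2.98, 2.98]. Speed limits (rad/s): [2.39, 2.39, 3.14, 3.14, 3.14, 3.14].

### API

Orientations are given as a unit quaternion [x, y, z, w].
In Python, from cell import telemetry, read_camera, camera_params, order gives the robot as it stands.
- The arm moves only by the tool servo_tool, never from a script. Its argument "plan" is one flat list of numbers, 7 for each row, row after row: the turn, a rotation vector about the tool's x, y, z in rad, then the shift along the tool's x, y, z in mm, then the closure, from 0 (fully open) to 1 (shut). A call has 1 to 20 rows; each row is the pose to reach, as a shift and turn from the pose commanded when the call began, along the tool's axes at that moment; what a row does not reach only later rows make up. A row lasts 1/8 s, in which the tool goes at most 62.5 mm and 10.7 degrees, less where a joint would pass 70% of its speed; a pose out of reach is approached as far as the arm can. A call with a gripper value outside its range is refused whole. The fingers move at their own pace and stop on an object; "grip_force" is the grip in N (left out, the last holds). Time passes only in rows, so rows that repeat a pose let the fingers close. It gives the time, the measured TCP pose, the force, the opening and the grip force at its end, in the units of the state.
- telemetry.get_state(): the state, without advancing time (a new reading comes with each control period).
- read_camera(name): name is "scene" or "top" or "wrist"; returns the picture (384x512x3 uint8, red, green, blue); there is no depth.
- camera_params(name): a dict with "fx", "fy", "cx", "cy" (pixels), "k1" (the pictures are not rectified: a ray, as slopes to the right and down, at radius r is drawn at 1 + k1 r^2 times it, then the intrinsics apply), "T" (4x4, takes a point from camera to world coordinates). Camera axes: x right, y up, looking along -z (the intrinsics and any distortion apply to the point x, -y, -z); pixel columns grow to the right and rows downward; lengths in m; the calibration is good to about 2 mm. A picture is of the moment at which its call begins: read the wrist's pose just before it. camera_params takes no time and is no camera call; for the wrist camera it gives the pose at the moment of the call.
- order.job_done(): hands the job in; it is judged then, once.
The state is a dict: "time": time; "joint_pos": joint angles; "joint_vel": joint speeds; "joint_torque": joint torques, N m; "eef_pos": TCP position; "eef_rot": TCP orientation; "force": force on the tool from outside, world axes, zero at the start; "wrist_torque": the same for the moment, N m; "gripper_width": finger opening in m; "gripper_force": force on a finger pad.
Only numpy, scipy, OpenCV 4.12 (cv2) and the standard library are available. Lean on these libraries where they do the work, as an engineer would, in place of code of your own. Each camera call takes 0.05 s, during which the arm holds its last target. There are 200 camera calls.

### The job

Take the flat driver from its stand, set its blade in the slot of the brass screw on the tube clamp and turn the screw clockwise until it is fully tight, so that the clamp bar is down over the culture tube; then stand the driver back in its stand and let go. Touch the clamp with the driver only, never with the gripper, and leave the tube and everything else on the table where they are.

Things in the scene. Friction and masses are not known exactly. Their poses are not given: they have to be found in the camera images.
- driver_grip (a point): Centre of the handle of a flat driver (115 mm, 0.09 kg) upright in its stand, blade down. Handle: red flat paddle with black ribs, 36 wide (x), 14 thick (y), 48 high (z), in the plane of the blade; take it across the 14. z up the driver, x along the blade's width. Below this point: dark collar (30 across) from 22 to 30 mm, 9 mm shank, blade tip at 90 mm. It may stand turned any way in its stand.
- driver_tip (a point): Centre of the driver's blade edge; the blade is 14 mm wide (x), 2.5 mm thick (y) and 12 mm high up to the shank. Same axes as the handle point.
- stand_mouth (a point): Top centre of the driver's stand: a fixed light wooden block 58 x 58 mm, top 75 mm above the table, on a black rubber foot 80 x 80 mm. A round upright hole, 18 mm in diameter, runs right down it; the driver's shank hangs in the hole and its collar rests on the block, the handle's centre then 30 mm above this point.
- screw_head (a point): Centre of the top of the clamp's upright brass screw, 50 mm above the table, head 23.6 mm across, flush with a dark 35 mm collar. Axes: the clamp's; they do NOT turn with the screw. A slot crosses the head, 5 mm wide (edges bevelled 1.2 mm), 5 mm deep. Its direction is not given: see it or feel for it (the blade drops 5 mm when in line). The screw stays at this height; turning takes about 0.1 N m.
- screw (a joint): Turn of the brass screw, in rad: grows clockwise as seen from above (tightening), 2.6 at its firm stop = fully tight, with the steel clamp bar down over the tube; it starts loose, 1.6 to 2.4 rad short of the stop. 0 is the loose stop. The value does not tell where the slot points.
- clamp: Fixed tube clamp, origin at the centre of its underside: aluminium base 110 x 110 x 14 mm; blue block (44 x 50 mm, top at 44 mm) with the screw in its middle, 26 mm to -x of the centre; on the +x side a black channel along y with a steel bar over it that the screw draws down 5.5 mm; highest points: two guide pins at x = +47 mm, 60 mm high.
- tube_seat (a point): Point of the clamp in the middle of its tube channel, 22 mm above the table, 25 mm to the +x side of the clamp's centre.
- tube_mid (a point): Middle of the glass culture tube (17 mm thick, 182 mm long, brown stopper) that lies loose in the channel under the clamp bar, along the clamp's y. It is already in place: leave it there.
- timer: A white bench timer, 62 x 64 x 18 mm, a bystander; origin at the centre of its underside.
- petri: A pink petri dish, 90 mm across, 14 mm high, a bystander; origin at the centre of its underside.
- lamp: A spirit lamp, 69 mm across, 93 mm high, a bystander; origin at the centre of its underside.
- forceps: A forceps, 14 x 139 x 10 mm, a bystander; origin at the centre of its underside.
- marker: A black marker, 14 x 134 x 14 mm, a bystander; origin at the centre of its underside.
Things that resemble listed ones, but are neither listed nor needed, are in the scene too. Of the things like the part that bears driver_grip, leave any that is blue or white; of the rest the larger one is meant.

How it is judged:
By the outcome, as a careful person would: the job done as asked, in the order asked, and still so for the second after the job is handed in, with the robot touching nothing.
It also fails if it takes over 72 s, if anything falls off the work surface, if the arm or the gripper's body presses on something with over 40 N, if the wrist force passes 120 N, or if a joint passes its speed limit or range.

## Working session

There is one attempt and no reset: what is moved stays moved. The work goes in short steps, Python scripts to look and compute and a tool call to move; the robot and the scene stay as the last step left them, time stands still between calls to the robot, and variables do not carry over. Pictures are saved under pics/ and viewed, at most 10 in all, crops included, and the job is handed in when it is done.

Besides the shell and the picture viewer there is one more tool, called after "Call:" as name(argument=value, ...), one argument or row to a line, values as JSON. servo_tool: Moves the arm, as the interface text tells. Its arguments: {"type":"object","properties":{"plan":{"type":"array","items":{"type":"number"}},"grip_force":{"type":"number"}},"required":["plan"]}

```bash
mkdir -p pics; cat > h.py <<'E'
import numpy as np, cv2
from scipy.spatial.transform import Rotation as R
from cell import telemetry, read_camera, camera_params, order
def snap(n,f):
    p=camera_params(n); im=read_camera(n)[:,:,::-1].copy(); cv2.imwrite('pics/%s.png'%f,im)
    np.save('pics/%s.npy'%f,p,allow_pickle=True); return im,p
def load(f): return cv2.imread('pics/%s.png'%f), np.load('pics/%s.npy'%f,allow_pickle=True).item()
def ray(p,u,v):
    d=np.array([(u-p['cx'])/p['fx'],(v-p['cy'])/p['fy']]); s=d.copy()
    for _ in range(20): s=d/(1+p['k1']*(s@s))
    T=np.array(p['T']); return T[:3,3],T[:3,:3]@np.array([s[0],-s[1],-1])
def at(p,u,v,z):
    o,d=ray(p,u,v); return o+d*(z-o[2])/d[2]
def proj(p,X):
    T=np.array(p['T']); c=T[:3,:3].T@(np.array(X)-T[:3,3]); s=np.array([c[0],-c[1]])/-c[2]
    s=s*(1+p['k1']*(s@s)); return s[0]*p['fx']+p['cx'],s[1]*p['fy']+p['cy']
def crop(im,u0,v0,u1,v1,k,f): cv2.imwrite('pics/%s.png'%f,cv2.resize(im[v0:v1,u0:u1],None,fx=k,fy=k,interpolation=cv2.INTER_CUBIC))
def tool(X=None):
    s=telemetry.get_state(); r=R.from_quat(s['eef_rot']); return np.array(s['eef_pos']),r,s
E
python3 - <<'E'
from h import *
a,p=snap('scene','s0'); b,q=snap('top','t0')
cv2.imwrite('pics/st0.png',cv2.resize(np.vstack([a,b]),None,fx=.78,fy=.78))
print(np.round(p['T'],3),np.round(q['T'],3),p['fx'],q['fx'])
t,r,s=tool();print(t,r.as_matrix().round(3),s['time'])
E
```

```text
[[-0.733  0.365 -0.574 -0.153]
 [-0.68  -0.423  0.599  0.952]
 [-0.024  0.829  0.558  0.753]
 [ 0.     0.     0.     1.   ]] [[-0.003  0.994 -0.107  0.371]
 [-1.    -0.003 -0.002  0.252]
 [-0.002  0.107  0.994  1.423]
 [ 0.     0.     0.     1.   ]] 493.1226244481362 471.0615107921498
[ 0.20995531 -0.56141097  0.22190657] [[ 0.937  0.35  -0.   ]
 [ 0.35  -0.937  0.002]
 [ 0.    -0.002 -1.   ]] 0.1
```

View pics/st0.png

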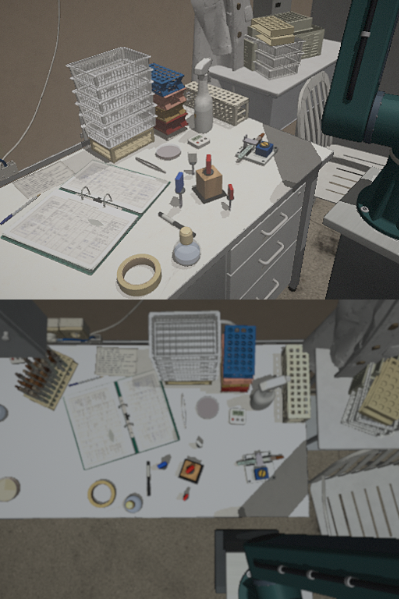

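The scene shows a red driver in the wooden block at full-res scene px (267,205), a smaller red one loose-standing at (294,245), a blue one at (230,235), and a white/grey one at (246,205). The clamp is at about (330,190) in scene and (331,212) in top. I choose the red driver in the wooden block and check it in a close crop.

```bash
python3 - <<'E'
from h import *
a,p=load('s0'); b,q=load('t0')
A=cv2.resize(a[160:285,215:365],(600,500),interpolation=cv2.INTER_CUBIC)
crop(a,215,150,365,285,5,'c1')
B=b[165:255,195:355]; crop(b,195,165,355,255,5,'c2')
E
```

```text
(no output)
```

View pics/c2.png

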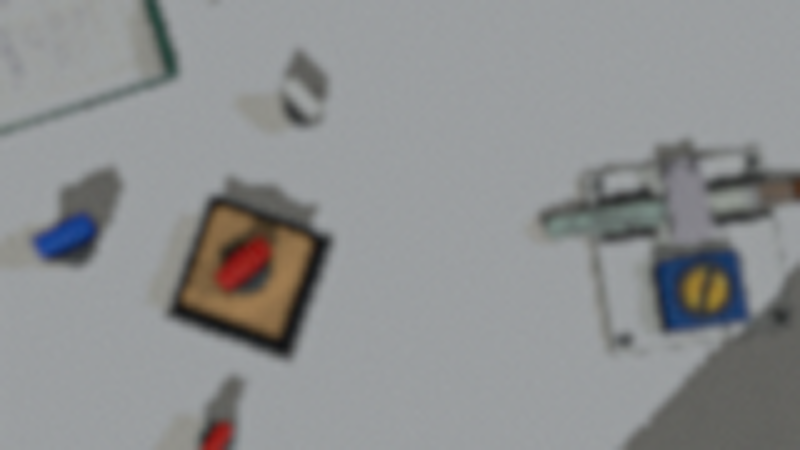

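View pics/c1.png

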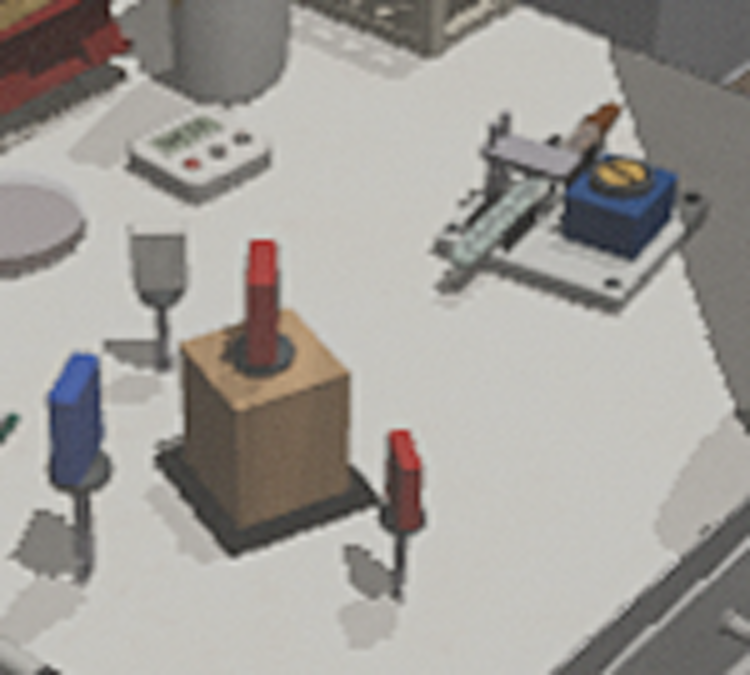

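The top crop shows the target driver (in the wooden stand) at (244,265), handle running lower-left to upper-right; the screw is at (705,289) with its slot near-vertical, running (700,312)→(712,268). The choice of the larger red driver is confirmed; the small red one is at (217,436).

```bash
python3 - <<'E'
from h import *
q=load('t0')[1]; f=lambda u,v,z: at(q,195+u/5-.4,165+v/5-.4,z).round(4)
print('handle',f(246,264,.129)); print('ends',f(225,283,.129),f(268,243,.129))
print('stand foot',[f(*x,.003) for x in((210,198),(332,236),(290,358),(170,313))])
print('stand top',[f(*x,.075) for x in((219,203),(318,238),(283,342),(182,303))])
print('screw',f(705,289,.05),f(700,312,.05),f(712,268,.05))
print('bluecorners',[f(*x,.044) for x in((655,262),(737,250),(747,318),(662,332))])
print('smallred',f(217,436,.08),'blue',f(66,237,.1),'white',f(303,100,.1))
p=load('s0')[1]
for X in ([.47,.25,.129],): print(proj(p,X))
E
```

```text
handle [0.4556 0.2914 0.129 ]
ends [0.4452 0.3029 0.129 ] [0.4672 0.2792 0.129 ]
stand foot [array([0.5039, 0.317 , 0.003 ]), array([0.4806, 0.2432, 0.003 ]), array([0.4072, 0.2688, 0.003 ]), array([0.4344, 0.341 , 0.003 ])]
stand top [array([0.4943, 0.3085, 0.075 ]), array([0.4739, 0.2517, 0.075 ]), array([0.4145, 0.2719, 0.075 ]), array([0.4369, 0.3296, 0.075 ])]
screw [0.4454 0.0265 0.05  ] [0.432  0.0297 0.05  ] [0.4576 0.0222 0.05  ]
bluecorners [array([0.4616, 0.0544, 0.044 ]), array([0.4685, 0.0063, 0.044 ]), array([0.4287, 0.0014, 0.044 ]), array([0.4207, 0.0511, 0.044 ])]
smallred [0.3614 0.3093 0.08  ] blue [0.4731 0.3936 0.1   ] white [0.5505 0.2599 0.1   ]
(np.float64(274.2562483599404), np.float64(190.88599398157217))
```

```bash
cat >> h.py <<'E'
def rel(pos,yawdeg):
    t,r,s=tool(); y=np.radians(yawdeg); D=np.array([[np.cos(y),np.sin(y),0],[np.sin(y),-np.cos(y),0],[0,0,-1]]).T
    D=np.column_stack([[np.cos(y),np.sin(y),0],[np.sin(y),-np.cos(y),0],[0,0,-1]])
    rv=(r.inv()*R.from_matrix(D)).as_rotvec(); print(rv.round(4),(r.inv().apply(np.array(pos)-t)*1000).round(1))
E
python3 - <<'E'
from h import *
rel([.45,-.3,.24],60); rel([.52,0,.24],100); rel([.456,.291,.24],133)
E
```

```text
[-0.0015 -0.0007 -0.6894] [ 316.4 -160.8  -17.8]
[-1.2000e-03 -1.3000e-03 -1.3876e+00] [ 487.  -417.3  -17.3]
[-9.0000e-04 -1.7000e-03 -1.9635e+00] [ 529.  -712.3  -16.8]
```

Call:
servo_tool(
  plan=[0,0,-0.69,316,-161,-18,0,0,0,-0.69,316,-161,-18,0,0,0,-0.69,316,-161,-18,0,0,0,-0.69,316,-161,-18,0,0,0,-0.69,316,-161,-18,0,0,0,-0.69,316,-161,-18,0,0,0,-1.39,487,-417,-18,0,0,0,-1.39,487,-417,-18,0,0,0,-1.39,487,-417,-18,0,0,0,-1.39,487,-417,-18,0,0,0,-1.39,487,-417,-18,0,0,0,-1.963,529,-712,-18,0,0,0,-1.963,529,-712,-18,0,0,0,-1.963,529,-712,-18,0,0,0,-1.963,529,-712,-18,0,0,0,-1.963,529,-712,-18,0,0,0,-1.963,529,-712,-18,0,0,0,-1.963,529,-712,-18,0],
)

```text
time: 2.35
eef_pos: [0.456, 0.2897, 0.2403]
eef_rot: [0.399, 0.917, -0.001, -0.0]
force: [0.4, -0.9, 1.0]
gripper_width: 0.0877
gripper_force: 0.0
```

```bash
python3 - <<'E'
from h import *
t,r,s=tool();print(t.round(4),r.as_matrix().round(3),s['time'],np.round(s['joint_pos'],3),np.round(s['force'],1))
im,p=snap('wrist','w1'); print(np.round(p['T'],3),p['fx'])
print(proj(p,[.456,.291,.129]))
E
```

```text
[0.456  0.2897 0.2403] [[-0.682  0.731 -0.001]
 [ 0.731  0.682 -0.001]
 [-0.    -0.001 -1.   ]] 2.35 [ 4.380e-01  2.570e-01  1.615e+00 -1.000e-03  1.270e+00 -3.120e-01] [ 0.4 -0.9  1. ]
[[ 0.731 -0.658 -0.181  0.406]
 [ 0.682  0.704  0.196  0.343]
 [-0.002 -0.266  0.964  0.402]
 [ 0.     0.     0.     1.   ]] 341.9558021429226
(np.float64(255.79227894293234), np.float64(195.97391715222304))
```

View pics/w1.png

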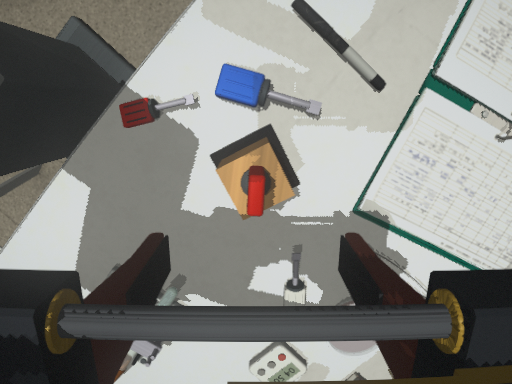

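The wrist view shows the handle at about (256,190), its top face around rows 190-215, long axis close to vertical in the image. I enlarge it to measure.

```bash
python3 - <<'E'
from h import *
im,p=load('w1'); crop(im,200,120,310,225,5.5,'c3')
E
```

```text
(no output)
```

View pics/c3.png

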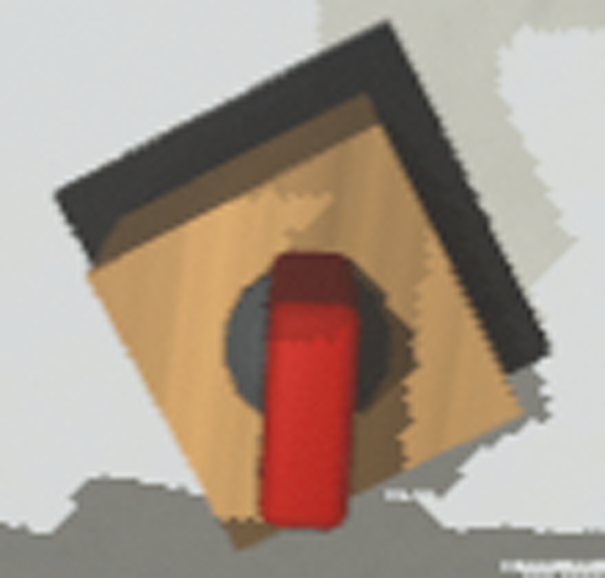

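The top face of the handle spans crop px (314,303) to (303,525), centre (309,415). The block top's corners are at (88,272), (380,123), (520,412) and (238,548).

```bash
python3 - <<'E'
from h import *
im,p=load('w1'); f=lambda u,v,z: at(p,200+u/5.5-.4,120+v/5.5-.4,z)
c=f(309,415,.129); a=f(314,303,.129); b=f(303,525,.129); d=a-b
yaw=np.degrees(np.arctan2(d[1],d[0])); print(c,np.linalg.norm(d),yaw)
k=[f(*x,.075) for x in((88,272),(380,123),(520,412))]; print('stand',(k[0]+k[2])/2, np.linalg.norm(k[0]-k[1]))
print('collar',f(305,340,.083))
rel([c[0],c[1],.16],yaw); rel([c[0],c[1],.092],yaw)
E
```

```text
[0.4554582  0.29156645 0.129     ] 0.034432277455752135 130.34404326607955
stand [0.45570738 0.2908253  0.075     ] 0.05742369674779988
collar [0.45405012 0.29229421 0.083     ]
[-0.001   0.0002  0.0455] [ 2.3  1.1 80.4]
[-0.001   0.0002  0.0455] [  2.3   1.2 148.4]
```

Call:
servo_tool(
  plan=[0,0,0.045,2,1,50,0,0,0,0.045,2,1,100,0,0,0,0.045,2,1,130,0,0,0,0.045,2,1,148,0,0,0,0.045,2,1,148,0,0,0,0.045,2,1,148,1,0,0,0.045,2,1,148,1,0,0,0.045,2,1,148,1,0,0,0.045,2,1,148,1,0,0,0.045,2,1,148,1,0,0,0.045,2,1,148,1,0,0,0.045,2,1,148,1],
  grip_force=50,
)

```text
time: 3.9
eef_pos: [0.4556, 0.2924, 0.0927]
eef_rot: [0.419, 0.908, 0.0, -0.0]
force: [-0.2, -0.3, -0.4]
gripper_width: 0.0213
gripper_force: 0.0
```

```bash
python3 - <<'E'
from h import *
t,r,s=tool();print(t.round(4),r.as_matrix().round(3),s['time'],np.round(s['force'],1),np.round(s['wrist_torque'],2),s['gripper_width'])
# screw via mid hover
rel([t[0],t[1],.2],130.34); rel([.4454,.0265,.2],165)
E
```

```text
[0.4556 0.2924 0.0927] [[-0.648  0.762 -0.   ]
 [ 0.762  0.648  0.   ]
 [ 0.    -0.    -1.   ]] 3.9 [-0.2 -0.3 -0.4] [-0.01 -0.17 -0.02] 0.021340461679188582
[-0.     -0.0001  0.001 ] [   0.    -0.  -107.3]
[ 0.000e+00 -1.000e-04 -6.039e-01] [-195.9 -180.1 -107.3]
```

Call:
servo_tool(
  plan=[0,0,0,0,0,0,1,0,0,0,0,0,0,1,0,0,0,0,0,0,1,0,0,0,0,0,0,1,0,0,0,0,0,-10,1,0,0,0,0,0,-30,1,0,0,0,0,0,-60,1,0,0,0,0,0,-90,1,0,0,0,0,0,-110,1,0,0,0,0,0,-110,1,0,0,0,0,0,-110,1],
  grip_force=50,
)

```text
time: 5.28
eef_pos: [0.4551, 0.2921, 0.2022]
eef_rot: [0.419, 0.908, -0.0, -0.0]
force: [-0.4, 0.6, -1.2]
gripper_width: 0.0138
gripper_force: 50.0
```

```bash
python3 - <<'E'
from h import *
t,r,s=tool();print(t.round(4),r.as_matrix().round(3),s['time'],np.round(s['force'],1),np.round(s['wrist_torque'],2),s['gripper_width'])
rel([.53,.16,.2027],147);rel([.47,.08,.2027],158);rel([.4454,.0265,.2027],163)
E
```

```text
[0.4551 0.2921 0.2022] [[-0.648  0.762 -0.001]
 [ 0.762  0.648 -0.   ]
 [ 0.    -0.001 -1.   ]] 5.275 [-0.4  0.6 -1.2] [-0.01 -0.07  0.01] 0.013796170947950914
[-0.0007 -0.0004 -0.2898] [-149.1  -28.6   -0.5]
[-6.000e-04 -4.000e-04 -4.818e-01] [-171.2 -126.1   -0.4]
[-6.00e-04 -5.00e-04 -5.69e-01] [-196.  -179.6   -0.4]
```

Call:
servo_tool(
  plan=[0,0,-0.15,-45,-50,0,1,0,0,-0.28,-90,-90,0,1,0,0,-0.42,-135,-130,0,1,0,0,-0.57,-180,-160,0,1,0,0,-0.57,-220,-163,0,1,0,0,-0.57,-220,-163,0,1,0,0,-0.57,-220,-163,0,1],
)

```text
time: 6.15
eef_pos: [0.4729, 0.0195, 0.2017]
eef_rot: [0.148, 0.989, 0.0, -0.001]
force: [0.4, -0.3, -1.4]
gripper_width: 0.0137
gripper_force: 50.0
```

```bash
python3 - <<'E'
from h import *
t,r,s=tool();print(t.round(4),r.as_matrix().round(3),s['time'],np.round(s['joint_pos'],2))
im,p=snap('wrist','w2'); print(proj(p,[.4454,.0265,.05]),proj(p,t+[0,0,-.077]))
u,v=map(int,proj(p,[.4454,.0265,.05])); u=np.clip(u,90,420);v=np.clip(v,70,310); print(u,v)
crop(im,u-85,v-60,u+85,v+65,4.6,'c4')
E
```

```text
[0.4729 0.0195 0.2017] [[-0.956  0.292 -0.003]
 [ 0.292  0.956  0.001]
 [ 0.003 -0.    -1.   ]] 6.15 [-0.11  0.2   1.8   0.    1.14 -1.38]
(np.float64(253.08631314121126), np.float64(156.7105556345146)) (np.float64(254.664828408863), np.float64(209.75800123835714))
253 156
```

View pics/c4.png

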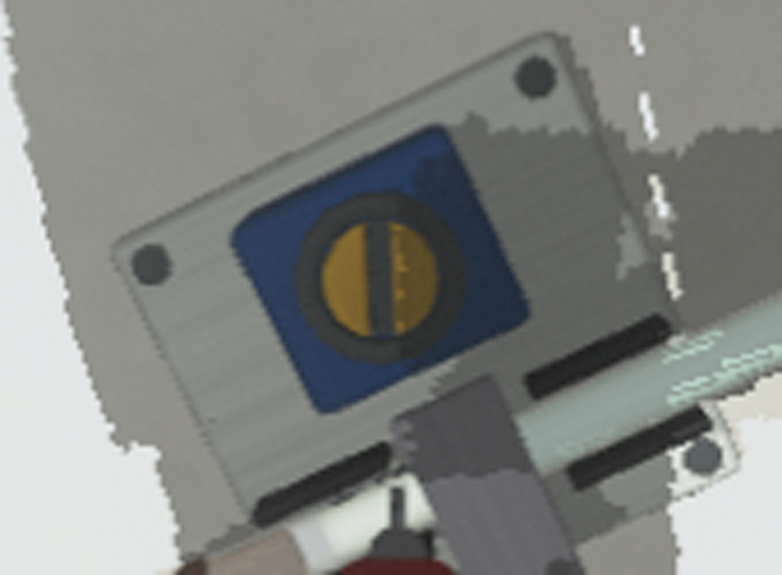

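The crop shows the screw centre at (379,278), the slot running (376,222)–(384,338), and the blade edge-on at about (398,490).

```bash
python3 - <<'E'
from h import *
im,p=load('w2'); f=lambda u,v,z: at(p,168+u/4.6-.4,96+v/4.6-.4,z)
c=f(379.5,278,.05); a=f(376,222,.05); b=f(384,338,.05); d=a-b
yaw=np.degrees(np.arctan2(d[1],d[0])); print(c,np.linalg.norm(d),yaw)
t,r,s=tool(); tipz=t[2]-.077
k=f(398,488,tipz); print('blade near end in tool', r.inv().apply(k-t)*1000)
rel([c[0],c[1],.2017],yaw)
E
```

```text
[0.44400114 0.02405768 0.05      ] 0.023334675952074637 166.78488354343486
blade near end in tool [ 5.77725243 -0.75065091 77.01477717]
[ 0.0001 -0.0025 -0.0648] [28.8 -4.4  0.2]
```

Call:
servo_tool(
  plan=[0,0,-0.065,29.5,-3.7,0,1,0,0,-0.065,29.5,-3.7,30,1,0,0,-0.065,29.5,-3.7,60,1,0,0,-0.065,29.5,-3.7,69,1,0,0,-0.065,29.5,-3.7,69,1,0,0,-0.065,29.5,-3.7,70,1,0,0,-0.065,29.5,-3.7,71.5,1,0,0,-0.065,29.5,-3.7,73,1,0,0,-0.065,29.5,-3.7,74,1,0,0,-0.065,29.5,-3.7,75,1,0,0,-0.065,29.5,-3.7,76,1,0,0,-0.065,29.5,-3.7,76,1],
)

```text
time: 7.7
eef_pos: [0.4447, 0.0242, 0.1266]
eef_rot: [0.115, 0.993, 0.0, -0.0]
force: [-0.2, -0.5, -0.2]
gripper_width: 0.0139
gripper_force: 50.0
```

```bash
python3 - <<'E'
from h import *
t,r,s=tool();print(t.round(4),r.as_matrix().round(3),s['time'],np.round(s['force'],1),np.round(s['wrist_torque'],2),np.round(s['joint_pos'],2))
im,p=snap('wrist','w3'); u,v=map(int,proj(p,[.444,.024,.05])); print(u,v); v=min(v,300)
crop(im,u-70,v-60,u+70,v+60,5,'c5')
E
```

```text
[0.4447 0.0242 0.1266] [[-0.973  0.229 -0.   ]
 [ 0.229  0.973  0.   ]
 [ 0.     0.    -1.   ]] 7.7 [-0.2 -0.5 -0.2] [ 0.04 -0.16 -0.05] [-0.1   0.26  1.95  0.    0.93 -1.44]
254 208
```

View pics/c5.png

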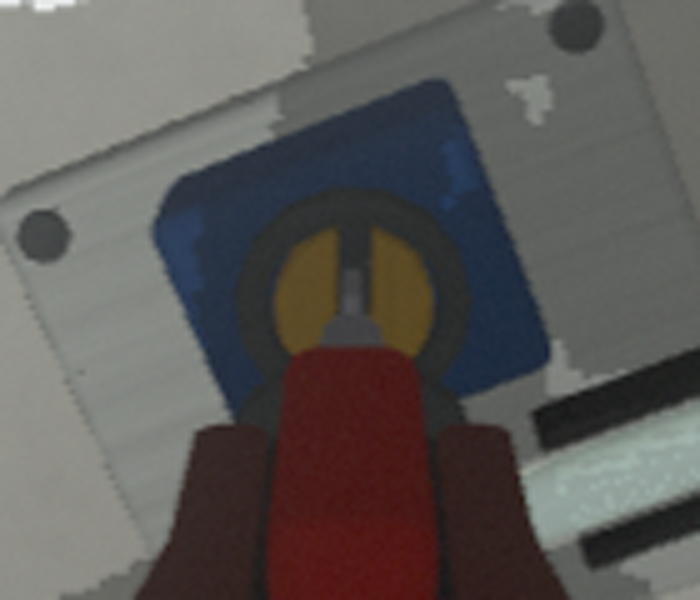

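The blade sits in the slot's middle at (352,285), between slot edges at columns 338 and 372, and it is aligned; I lower it and start turning.

Call:
servo_tool(
  plan=[0,0,0,0,0,1,1,0,0,0,0,0,2,1,0,0,0,0,0,3,1,0,0,0,0,0,3.7,1,0,0,0,0,0,3.7,1],
  grip_force=58,
)

```text
time: 8.38
eef_pos: [0.4447, 0.0242, 0.1229]
eef_rot: [0.115, 0.993, 0.0, -0.0]
force: [0.3, 0.0, -0.0]
gripper_width: 0.0139
gripper_force: 58.0
```

Call:
servo_tool(
  plan=[0,0,0.1,0,0,0,1,0,0,0.2,0,0,0,1,0,0,0.3,0,0,0,1,0,0,0.4,0,0,0,1,0,0,0.5,0,0,0,1,0,0,0.6,0,0,0,1,0,0,0.7,0,0,0,1,0,0,0.8,0,0,0,1,0,0,0.9,0,0,0,1,0,0,1.0,0,0,0,1,0,0,1.1,0,0,0,1,0,0,1.2,0,0,0,1,0,0,1.3,0,0,0,1,0,0,1.4,0,0,0,1,0,0,1.5,0,0,0,1,0,0,1.5,0,0,0,1],
)

```text
time: 10.38
eef_pos: [0.4452, 0.0242, 0.1231]
eef_rot: [0.761, 0.649, 0.0, 0.0]
force: [0.4, 0.0, -2.2]
gripper_width: 0.0137
gripper_force: 58.0
```

```bash
python3 - <<'E'
from h import *
t,r,s=tool();M=r.as_matrix();print(t.round(4),np.degrees(np.arctan2(M[1,0],M[0,0])),s['time'],np.round(s['force'],1),np.round(s['wrist_torque'],2),np.round(s['joint_pos'],2))
E
```

```text
[0.4452 0.0242 0.1231] 80.89147836445122 10.375 [ 0.4  0.  -2.2] [-0.05 -0.29  0.07] [-0.1   0.27  1.95  0.    0.92  0.06]
```

Call:
servo_tool(
  plan=[0,0,0.08,0,0,0,1,0,0,0.16,0,0,0,1,0,0,0.24,0,0,0,1,0,0,0.32,0,0,0,1,0,0,0.4,0,0,0,1,0,0,0.4,0,0,0,1],
)

```text
time: 11.12
eef_pos: [0.445, 0.0241, 0.123]
eef_rot: [0.874, 0.485, 0.0, 0.0]
force: [0.4, -0.6, -1.3]
gripper_width: 0.0136
gripper_force: 58.0
```

```bash
cat > st.py <<'E'
from h import *
t,r,s=tool();M=r.as_matrix();print(t.round(4),np.degrees(np.arctan2(M[1,0],M[0,0])),s['time'],np.round(s['force'],1),np.round(s['wrist_torque'],3),np.round(s['joint_pos'],2),np.round(s['joint_torque'],2)[-1])
E
python3 st.py
```

```text
[0.445  0.0241 0.123 ] 58.06553351872468 11.125 [ 0.4 -0.6 -1.3] [-0.215 -0.236  0.06 ] [-0.1   0.27  1.95 -0.    0.92  0.46] 0.53
```

Call:
servo_tool(
  plan=[0,0,0.08,0,0,0,1,0,0,0.16,0,0,0,1,0,0,0.24,0,0,0,1,0,0,0.24,0,0,0,1],
)

```text
time: 11.62
eef_pos: [0.445, 0.0241, 0.123]
eef_rot: [0.926, 0.377, 0.0, 0.0]
force: [0.8, -1.6, -1.5]
gripper_width: 0.0135
gripper_force: 58.0
```

```bash
python3 st.py
```

```text
[0.445  0.0241 0.123 ] 44.34955609284422 11.625 [ 0.8 -1.6 -1.5] [-0.316 -0.202  0.083] [-0.1   0.27  1.95 -0.    0.92  0.7 ] 0.53
```

Call:
servo_tool(
  plan=[0,0,0.08,0,0,0,1,0,0,0.16,0,0,0,1,0,0,0.16,0,0,0,1],
)

```text
time: 12.0
eef_pos: [0.4449, 0.0241, 0.123]
eef_rot: [0.953, 0.302, 0.0, 0.0]
force: [0.6, -0.9, 0.4]
gripper_width: 0.0135
gripper_force: 58.0
```

```bash
python3 st.py
```

```text
[0.4449 0.0241 0.123 ] 35.201762922817636 12.0 [ 0.6 -0.9  0.4] [-0.496 -0.194  0.11 ] [-0.1   0.27  1.95 -0.    0.92  0.86] 0.52
```

Call:
servo_tool(
  plan=[0,0,0.08,0,0,0,1,0,0,0.16,0,0,0,1,0,0,0.16,0,0,0,1],
)

```text
time: 12.38
eef_pos: [0.4448, 0.0241, 0.123]
eef_rot: [0.974, 0.225, 0.0, 0.0]
force: [0.3, -0.9, -1.2]
gripper_width: 0.0137
gripper_force: 58.0
```

```bash
python3 st.py
```

```text
[0.4448 0.0241 0.123 ] 26.043588508680905 12.375 [ 0.3 -0.9 -1.2] [-0.551 -0.151  0.066] [-0.1   0.27  1.95 -0.    0.92  1.02] 0.52
```

Call:
servo_tool(
  plan=[0,0,0.07,0,0,0,1,0,0,0.14,0,0,0,1,0,0,0.2,0,0,0,1,0,0,0.2,0,0,0,1],
)

```text
time: 12.88
eef_pos: [0.4449, 0.0241, 0.123]
eef_rot: [0.992, 0.127, 0.0, 0.0]
force: [0.2, -2.6, -1.4]
gripper_width: 0.014
gripper_force: 58.0
```

```bash
python3 st.py;  python3 - <<'E'
from h import *
im,p=snap('wrist','w4'); b,q=snap('scene','s4'); u,v=map(int,proj(p,[.444,.024,.05])); print(u,v)
A=cv2.resize(im[v-60:v+60,u-70:u+70],(560,480),interpolation=2); B=cv2.resize(b[150:220,295:365],(240,240),interpolation=2)
C=np.zeros((480,800,3),np.uint8); C[:,:560]=A; C[:240,560:]=B
B0=cv2.resize(load('s0')[0][150:220,295:365],(240,240),interpolation=2); C[240:,560:]=B0
cv2.imwrite('pics/c6.png',C)
E
```

```text
[0.4449 0.0241 0.123 ] 14.591904615409618 12.875 [ 0.2 -2.6 -1.4] [-0.565 -0.191  0.23 ] [-0.1   0.27  1.95 -0.    0.92  1.22] 0.54
253 211
```

View pics/c6.png

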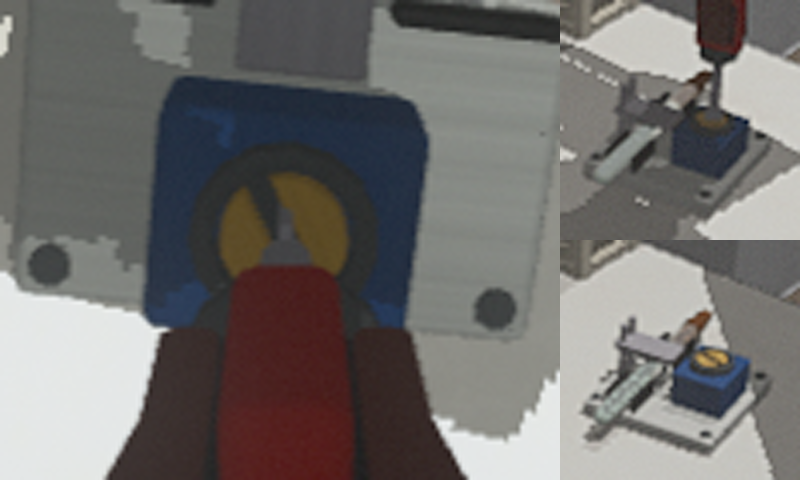

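The blade is still in the slot. The screw slot (centreline about (262,183)→(279,232)) lags the blade, and the bar now sits lower on the tube in the scene inset.

```bash
python3 - <<'E'
from h import *
im,p=load('w4'); f=lambda u,v,z: at(p,253-70+u/4-.4,211-60+v/4-.4,z)
for a,b in (((262,183),(279,232)),((250,183),(272,225)),((274,180),(284,208))):
  a=f(*a,.05);b=f(*b,.05);d=a-b; print(np.degrees(np.arctan2(d[1],d[0])))
print(f(284,213,.05),f(284,228,.05))
E
```

```text
32.89649408239263
41.13357473428365
33.53583797851493
[0.44993774 0.02521427 0.05      ] [0.44723163 0.02451074 0.05      ]
```

Call:
servo_tool(
  plan=[0,0,0,0,0,0.8,1,0,0,0.05,0,0,0.8,1,0,0,0.1,0,0,0.8,1,0,0,0.1,0,0,0.8,1],
)

```text
time: 13.48
eef_pos: [0.4453, 0.0242, 0.1228]
eef_rot: [0.997, 0.076, 0.001, 0.0]
force: [-0.0, -1.7, 5.6]
gripper_width: 0.0137
gripper_force: 58.0
```

```bash
python3 st.py;  python3 - <<'E'
from h import *
im,p=snap('wrist','w5'); b,q=snap('scene','s5'); u,v=map(int,proj(p,[.444,.024,.05])); print(u,v)
A=cv2.resize(im[v-40:v+20,u-35:u+35],(560,480),interpolation=2); B=cv2.resize(b[165:205,300:340],(240,240),interpolation=2)
C=np.zeros((480,800,3),np.uint8); C[:,:560]=A; C[:240,560:]=B
B0=cv2.resize(load('s0')[0][165:205,300:340],(240,240),interpolation=2); C[240:,560:]=B0
cv2.imwrite('pics/c7.png',C)
E
```

```text
[0.4453 0.0242 0.1228] 8.714801555985089 13.475 [-0.  -1.7  5.6] [-0.347 -0.014  0.293] [-0.1   0.27  1.95  0.    0.92  1.32] 0.5
253 212
```

View pics/c7.png

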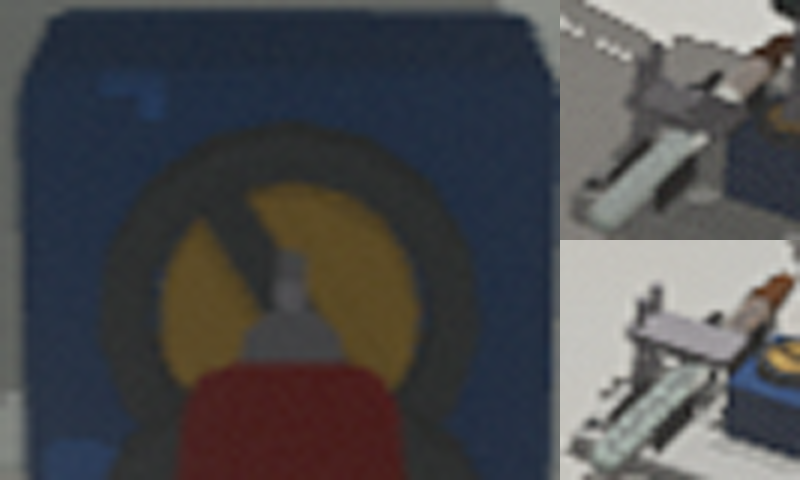

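The bar is clearly lower in the new scene inset, and the slot (left edge (205,215)→(262,305), right edge (248,195)→(278,255)) now lags the blade more while the torque rises.

```bash
python3 - <<'E'
from h import *
im,p=load('w5'); f=lambda u,v,z: at(p,253-35+u/8-.45,212-40+v/8-.45,z)
for a,b in (((205,215),(262,305)),((248,195),(278,255))):
  a=f(*a,.05);b=f(*b,.05);d=a-b; print(np.degrees(np.arctan2(d[1],d[0])))
q=load('s5')[1]
E
```

```text
39.80704597220215
34.33144278786284
```

Slot has stayed at about 37° (130° turned in all, 2.27 rad) while the torque rose to three times the running value, so the screw is at its stop. I relieve the wind-up and lift.

Call:
servo_tool(
  plan=[0,0,-0.1,0,0,-0.5,1,0,0,-0.2,0,0,-0.8,1,0,0,-0.3,0,0,-0.8,1,0,0,-0.3,0,0,-3,1,0,0,-0.3,0,0,-6,1,0,0,-0.3,0,0,-12,1,0,0,-0.3,0,0,-40,1,0,0,-0.3,0,0,-80,1,0,0,-0.3,0,0,-80,1],
)

```text
time: 14.7
eef_pos: [0.4468, 0.0242, 0.205]
eef_rot: [0.975, 0.223, 0.003, 0.001]
force: [0.1, 0.3, -1.0]
gripper_width: 0.0136
gripper_force: 58.0
```

```bash
python3 st.py; python3 - <<'E'
from h import *
im,p=snap('wrist','w6')
rel([.4556,.2918,.2035],130.3)
E
```

```text
[0.4468 0.0242 0.205 ] 25.800808417412437 14.7 [ 0.1  0.3 -1. ] [0.013 0.031 0.011] [-0.1   0.15  1.85  0.    1.13  1.02] -0.0
[ 3.3000e-03 -8.0000e-04 -1.8238e+00] [ 125.5 -236.5   -0. ]
```

Call:
servo_tool(
  plan=[0,0,-0.18,12,-24,0,1,0,0,-0.36,25,-47,0,1,0,0,-0.54,38,-71,0,1,0,0,-0.72,50,-95,0,1,0,0,-0.9,63,-118,0,1,0,0,-1.08,75,-142,0,1,0,0,-1.26,88,-165,0,1,0,0,-1.44,100,-189,0,1,0,0,-1.62,113,-213,0,1,0.003,-0.001,-1.824,125.5,-236.5,0,1,0.003,-0.001,-1.824,125.5,-236.5,0,1,0.003,-0.001,-1.824,125.5,-236.5,0,1,0.003,-0.001,-1.824,125.5,-236.5,0,1],
)

```text
time: 16.38
eef_pos: [0.4543, 0.2907, 0.2018]
eef_rot: [0.421, 0.907, -0.001, -0.001]
force: [-0.5, -0.2, -0.9]
gripper_width: 0.0138
gripper_force: 58.0
```

```bash
python3 st.py; python3 - <<'E'
from h import *
t,r,s=tool(); im,p=snap('wrist','w7')
u,v=map(int,proj(p,[.4556,.2914,.075])); print(u,v,proj(p,[.4556,.2914,.075]),'tip exp',proj(p,t+r.apply([0,0,.077])),proj(p,t+r.apply([.007,0,.077])))
crop(im,u-60,v-50,u+60,v+70,4.8,'c8')
E
```

```text
[0.4543 0.2907 0.2018] 130.18806869747073 16.375 [-0.5 -0.2 -0.9] [-0.002 -0.112 -0.058] [ 0.44  0.29  1.66  0.    1.19 -0.26] 0.01
256 193 (np.float64(256.6949915999409), np.float64(193.13911226212466)) tip exp (np.float64(254.62535716765265), np.float64(209.17067153007736)) (np.float64(254.63023766010585), np.float64(199.91441599014126))
```

View pics/c8.png

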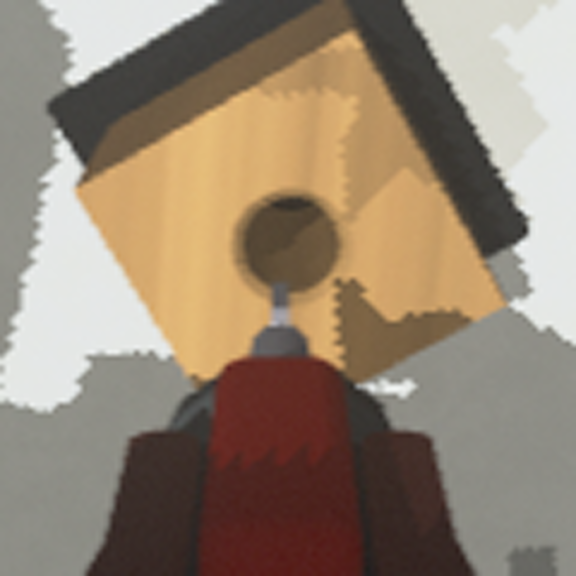

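The hole centre is at crop (290,245) and the near end of the blade edge at (280,286).

```bash
python3 - <<'E'
from h import *
im,p=load('w7'); t,r,s=tool(); f=lambda u,v,z: at(p,196+u/4.8-.4,143+v/4.8-.4,z)
h=f(290,245,.075); k=f(280,286,t[2]-.077); print(h,k,r.inv().apply(h-t)*1000,r.inv().apply(k-t)*1000); rel([.4556,.2916,.093],130.3)
E
```

```text
[0.4554411  0.29067467 0.075     ] [0.45017223 0.29441802 0.12495513] [ -0.98494826   1.06832986 126.95101821] [ 5.35787834 -0.69094813 77.01142965]
[-0.003  -0.0017 -0.0017] [ -0.4   1.7 108.9]
```

Call:
servo_tool(
  plan=[0,0,0,0.7,1.8,15,1,0,0,0,0.7,1.8,40,1,0,0,0,0.7,1.8,47,1,0,0,0,0.7,1.8,54,1,0,0,0,0.7,1.8,62,1,0,0,0,0.7,1.8,62,1],
)

```text
time: 17.18
eef_pos: [0.4552, 0.2933, 0.1398]
eef_rot: [0.42, 0.908, -0.001, -0.001]
force: [0.2, 0.5, -1.5]
gripper_width: 0.0133
gripper_force: 58.0
```

```bash
python3 st.py
```

```text
[0.4552 0.2933 0.1398] 130.33158511114732 17.175 [ 0.2  0.5 -1.5] [ 0.009 -0.103  0.044] [ 0.44  0.37  1.73  0.    1.05 -0.26] 0.0
```

Blade is 12 mm into the hole with no contact force; continue down.

Call:
servo_tool(
  plan=[0,0,0,0,0,12,1,0,0,0,0,0,24,1,0,0,0,0,0,36,1,0,0,0,0,0,42,1,0,0,0,0,0,44.5,1,0,0,0,0,0,45.5,1,0,0,0,0,0,45.5,1],
)

```text
time: 18.05
eef_pos: [0.4555, 0.2936, 0.0949]
eef_rot: [0.42, 0.908, -0.0, -0.001]
force: [0.4, -0.1, -0.0]
gripper_width: 0.0137
gripper_force: 58.0
```

```bash
python3 st.py
```

```text
[0.4555 0.2936 0.0949] 130.33938540000779 18.05 [ 0.4 -0.1 -0. ] [-0.026 -0.111  0.039] [ 0.44  0.43  1.77  0.    0.94 -0.26] -0.0
```

Call:
servo_tool(
  plan=[0,0,0,0,0,1,1,0,0,0,0,0,1.8,1,0,0,0,0,0,1.8,1],
)

```text
time: 18.42
eef_pos: [0.4553, 0.2934, 0.0929]
eef_rot: [0.42, 0.908, -0.001, -0.001]
force: [-0.4, -0.1, -1.8]
gripper_width: 0.014
gripper_force: 58.0
```

Call:
servo_tool(
  plan=[0,0,0,0,0,0.6,1,0,0,0,0,0,0.6,0.75,0,0,0,0,0,0.6,0.6,0,0,0,0,0,0.6,0.4,0,0,0,0,0,0.6,0.4,0,0,0,0,0,0.6,0.4,0,0,0,0,0,0.6,0.4,0,0,0,0,0,-20,0.4,0,0,0,0,0,-60,0.4,0,0,0,0,0,-110,0.4,0,0,0,0,0,-150,0.4,0,0,0,0,0,-150,0.4,0,0,0,0,0,-150,0.4],
)

```text
time: 20.05
eef_pos: [0.4551, 0.2932, 0.2421]
eef_rot: [0.42, 0.908, -0.001, -0.002]
force: [-0.1, 1.0, -0.5]
gripper_width: 0.0527
gripper_force: 0.0
```

```bash
python3 st.py; python3 - <<'E'
from h import *
im,p=snap('wrist','w8'); b,q=snap('scene','s8'); a=load('s0')[0]
w=load('w1')[0]
# stand and clamp in scene vs. the start
c=b[150:285,215:365]; d=cv2.absdiff(c,a[150:285,215:365]).max(2)
hsv=lambda i: cv2.cvtColor(i,cv2.COLOR_BGR2HSV)
for n,i in(('s0',a),('s8',b)):
  m=hsv(i)[190:228,258:275]; r=((m[:,:,0]<6)|(m[:,:,0]>174))&(m[:,:,1]>140); y,x=np.nonzero(r); print(n,len(x),x.min()+258,x.max()+258,y.min()+190,y.max()+190)
for k,i in(('w1',w),('w8',im)):
  m=hsv(i)[140:240,220:300]; r=((m[:,:,0]<6)|(m[:,:,0]>174))&(m[:,:,1]>140); y,x=np.nonzero(r); print(k,len(x),x.mean()+220,y.mean()+140)
print('expected top centre',proj(p,[.4555,.2916,.129]))
E
```

```text
[0.4551 0.2932 0.2421] 130.331485997558 20.05 [-0.1  1.  -0.5] [-0.049 -0.151 -0.047] [ 0.44  0.26  1.61  0.    1.28 -0.26] 0.0
s0 43 265 269 198 206
s8 49 264 269 198 207
w1 706 255.58073654390935 192.7917847025496
w8 670 254.65522388059702 195.15223880597014
expected top centre (np.float64(254.07241092370583), np.float64(198.4441271018378))
```

```bash
python3 - <<'E'
from h import *
for n in('w2','w6','t0','top'):
  im,p=snap('top','t9') if n=='top' else load(n)
  m=cv2.cvtColor(im,cv2.COLOR_BGR2HSV); br=((m[:,:,0]>14)&(m[:,:,0]<30)&(m[:,:,1]>110)).astype(np.uint8)
  u,v=map(int,proj(p,[.4445,.0245,.05])); k=9 if n[0]=='t' else 24; z=np.zeros_like(br); z[v-k:v+k,u-k:u+k]=br[v-k:v+k,u-k:u+k]
  N,L,S,C=cv2.connectedComponentsWithStats(z,connectivity=4)
  o=np.argsort(-S[1:,4])[:2]+1; print(n,[(S[i,4],C[i].round(1)) for i in o])
  if len(o)==2:
    d=at(p,*C[o[0]],.05)-at(p,*C[o[1]],.05); print('slot yaw',(np.degrees(np.arctan2(d[1],d[0]))+90)%180)
E
```

```text
w2 [(np.int32(177), array([243.2, 156.7])), (np.int32(170), array([256.9, 155.8]))]
slot yaw 166.99974095595434
w6 [(np.int32(169), array([246.1, 189.1])), (np.int32(167), array([259. , 185.9]))]
slot yaw 39.99662638603073
t0 [(np.int32(48), array([335.5, 222.7]))]
top [(np.int32(49), array([335.4, 222.6]))]
```

```bash
python3 - <<'E'
from h import *
for n in('w3','w2','w4','w5','w6'):
  im,p=load(n); m=cv2.cvtColor(im,cv2.COLOR_BGR2HSV)[:,:,1].astype(np.float32)
  # centre from w2/w6-type brass fit is view dependent; use the one known
  out=[]
  for rad in(.0085,.0095,.0105):
    th=np.radians(np.arange(0,360,1.)); P=np.array([proj(p,[.4442+rad*np.cos(a),.0243+rad*np.sin(a),.05]) for a in th],np.float32)
    v=cv2.remap(m,P[:,0][None],P[:,1][None],cv2.INTER_LINEAR)[0]
    d=v<115; c0=40 if n>'w3' else 167
    for c in (c0,c0+180):
      idx=[i for i in range(c-30,c+31) if d[i%360]]; out.append((rad,c,len(idx),round(np.mean(idx)-c+c0,1) if idx else None))
  print(n,out)
E
```

```text
w3 [(0.0085, 167, 37, np.float64(168.0)), (0.0085, 347, 0, None), (0.0095, 167, 34, np.float64(167.5)), (0.0095, 347, 0, None), (0.0105, 167, 32, np.float64(167.5)), (0.0105, 347, 0, None)]
w2 [(0.0085, 167, 38, np.float64(167.5)), (0.0085, 347, 40, np.float64(164.5)), (0.0095, 167, 36, np.float64(166.5)), (0.0095, 347, 34, np.float64(163.5)), (0.0105, 167, 31, np.float64(167.0)), (0.0105, 347, 31, np.float64(164.0))]
w4 [(0.0085, 40, 33, np.float64(32.0)), (0.0085, 220, 0, None), (0.0095, 40, 31, np.float64(34.0)), (0.0095, 220, 0, None), (0.0105, 40, 28, np.float64(33.5)), (0.0105, 220, 0, None)]
w5 [(0.0085, 40, 35, np.float64(31.0)), (0.0085, 220, 0, None), (0.0095, 40, 31, np.float64(33.0)), (0.0095, 220, 0, None), (0.0105, 40, 27, np.float64(33.0)), (0.0105, 220, 0, None)]
w6 [(0.0085, 40, 38, np.float64(34.5)), (0.0085, 220, 37, np.float64(45.0)), (0.0095, 40, 34, np.float64(35.5)), (0.0095, 220, 33, np.float64(44.0)), (0.0105, 40, 29, np.float64(36.0)), (0.0105, 220, 32, np.float64(43.5))]
```

```bash
python3 - <<'E'
from h import *
from scipy.optimize import least_squares
for n in('w2','w4','w5','w6'):
  im,p=load(n); m=cv2.cvtColor(im,cv2.COLOR_BGR2HSV)[:,:,1].astype(np.float32)
  c=np.array([.4442,.0243]); rs=np.arange(.004,.017,.0002); yaw=40 if n!='w2' else 167
  for it in range(3):
    E=[]
    for a in np.arange(yaw-105,yaw+106,3):
      if abs(a-yaw)<28: continue
      e=np.array([np.cos(np.radians(a)),np.sin(np.radians(a))]); P=np.array([proj(p,[*(c+r*e),.05]) for r in rs],np.float32)
      v=cv2.remap(m,P[:,0][None],P[:,1][None],cv2.INTER_LINEAR)[0]; i=np.nonzero((v[:-1]>=115)&(v[1:]<115))[0]
      if len(i): E.append(c+rs[i[-1]]*e)
    E=np.array(E); s=least_squares(lambda q:np.hypot(*(E-q).T)-.0118,c,loss='soft_l1',f_scale=.0003); c=s.x
  out=[]
  for rad in(.0085,.0095,.0105):
    P=np.array([proj(p,[*(c+rad*np.array([np.cos(a),np.sin(a)])),.05]) for a in np.radians(np.arange(360))],np.float32)
    d=cv2.remap(m,P[:,0][None],P[:,1][None],cv2.INTER_LINEAR)[0]<115
    for k in(0,180):
      i=[j for j in range(yaw-30,yaw+31) if d[(j+k)%360]]; out.append((np.mean(i).round(1),len(i)) if i else 0)
  print(n,c,np.sqrt(np.mean(s.fun**2))*1e3,len(E),out)
E
```

```text
w2 [0.44517636 0.02381301] 0.5604355820519495 52 [(np.float64(165.5), 38), (np.float64(165.5), 38), (np.float64(165.5), 34), (np.float64(165.0), 35), (np.float64(165.5), 32), (np.float64(172.5), 50)]
w4 [0.44508978 0.02355915] 0.5045557736705898 52 [(np.float64(40.0), 33), 0, (np.float64(40.5), 32), 0, (np.float64(41.0), 27), 0]
w5 [0.44509997 0.02351046] 0.5975944715649195 52 [(np.float64(40.0), 35), 0, (np.float64(40.5), 30), 0, (np.float64(40.0), 27), 0]
w6 [0.44455855 0.02365248] 0.4437514317415453 52 [(np.float64(39.5), 36), (np.float64(40.0), 37), (np.float64(40.0), 33), (np.float64(39.5), 34), (np.float64(40.0), 29), (np.float64(40.5), 34)]
```

The slot reads 40° under torque (both looks) and 40° after lifting, so the screw sits at its stop. The driver is back in its stand and released.

```bash
python3 -c "
from cell import order; print(order.job_done())"
```

```text
the job is handed in; nothing more can be done
None
```

The screw is tight to its stop with the clamp bar down over the tube, the driver is back in its stand and released, and the job is handed in at about 20 s of the 72 s allowed (no verdict came back).

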